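# Wedge a rocking voicing chest until it stands firm

### The arm

A 6-joint arm with a two-finger parallel gripper is mounted at the origin on the work surface. World frame = base frame: x ahead of the robot, y to its left, z up, the work surface at z = 0. Lengths are in m, angles in degrees, forces in N, time in s.
With the tool pointing down it reaches from about 0.25 to 0.725 m from the base axis. Payload 9.7 kg.
Tool frame: the origin (TCP) lies midway between the tips of the shut fingers; the grasp point (between the pads) lies 19 mm behind it (bot.pinch_z is the distance from the TCP to the grasp point, in m); z points along the fingers, y is the direction in which the jaws open and shut (so a half turn about z gives the same grasp; the last joint's range is limited). The gripper opens to 85 mm and grips with 20 to 120 N. Pads are 22 mm wide; open, the fingers measure 114 mm over their backs; the gripper's body (76 mm by 85 mm) begins 54 mm behind the grasp point. The pads swing forward as they close: fully open they stand 13 mm farther back than shut.
Start: joints at [77.235, 4.979, 10.078, 95.1, 0, 90], TCP at [0.122, 0.536, 0.205] pointing down, gripper open.
Joint ranges: [-179.16, 179.16], [-48.56, 103.87], [-65.8, 70.77], [-126.05, 130.52], [-82.76, 87.17], [-180, 180]. Speed limits (degrees/s): [127.2, 127.2, 147.25, 180, 180, 180].

### API

Orientations are given as [roll, pitch, yaw] about the fixed x, y, z axes, in that order (R = Rz(yaw) Ry(pitch) Rx(roll)).
In Python, from workcell import bot, imaging gives the robot as it stands.
- The arm moves only by the tool servo_tool, never from a script. Its argument "moves" is a list that holds one entry, the list of rows, each a list of 7 numbers: the turn, a rotation vector about the tool's x, y, z in rad, then the shift along the tool's x, y, z in cm, then the finger opening in cm, from 0 to 8.54. A call has 1 to 12 rows; each row shifts and turns the pose as measured when the row begins, along the tool's axes as they then stand; what a row does not reach is not made up. A row lasts 1/12 s, in which the tool goes at most 41.7 mm and 7.16 degrees, less where a joint would pass 70% of its speed; a pose out of reach is approached as far as the arm can. A call is refused whole if a number of a shift passes 4.17 or a number of a turn 0.125, either way. A call with a gripper value outside its range is refused whole. The fingers move at their own pace and stop on an object; "force" is the grip in N (left out, the last holds). Time passes only in rows, so rows that do not move let the fingers close. It gives the time, the measured TCP pose, the force and the opening at its end, in the units of the state.
- bot.get_obs(): the state, without advancing time (a new reading comes with each control period).
- imaging.camera(name): name is "scene" or "side" or "wrist"; returns the picture (420x560x3 uint8, blue, green, red); there is no depth.
- imaging.calibration(name): a dict with "fx", "fy", "cx", "cy" (pixels), "camera_from_world" (4x4, takes a point from world to camera coordinates). Camera axes: x right, y down, z forward; pixel columns grow to the right and rows downward; lengths in m; the calibration is good to about 2 mm. A picture is of the moment at which its call begins: read the wrist's pose just before it. calibration takes no time and is no camera call; for the wrist camera it gives the pose at the moment of the call.
- bot.job_done(): hands the job in, once; it reports no verdict.
The state is a dict: "time": time; "q": joint angles; "qd": joint speeds; "joint_efforts": joint torques, N m; "ee_pos": TCP position; "tcp_rot": TCP orientation; "wrist_force": force on the tool from outside, world axes, zero at the start; "torque": the same for the moment, N m; "opening": finger opening in m.
Only numpy, scipy, OpenCV 4.12 (cv2) and the standard library are available. Lean on these libraries where they do the work, as an engineer would, in place of code of your own. Each camera call takes 0.05 s, during which the arm holds its last target.

### The job

The organ pipe voicing chest rocks because its foot at the near left corner, seen from the robot, has lost its glide and is too short. With the fingertips, push the wooden wedge along the bench, thin end first, in under that foot until the chest stands level and no longer rocks, then press down firmly with the fingertips on the top of the chest above that foot and finish while still holding it pressed, the chest standing firm. Do not pick anything up, do not shove the chest from its place, and leave the tuning cone, the wooden pipe and the screwdriver alone.

Things in the scene. Friction and masses are not known exactly. Their poses are not given: they have to be found in the camera images.
- chest: voicing chest: loose wooden box, 220 (x) by 300 (y) mm, flat top 130 mm above the bench, about 2.4 kg; its underside is 30 mm up, on four square 34 mm feet centred at x = +-85, y = +-125 mm. Three stand on 6 mm steel glides of 14 mm width; the bare foot at (-85, +125), near left, ends 4 to 8 mm above the bench, differently each time. Origin: on the bench, under the middle; z up
- corner_top (a point): point on the flat, bare top of the chest straight above the bare foot, 25 mm from the edges; moves with the chest. 1.5 to 2.5 N down on it tip an unwedged chest by 0.025 to 0.05 rad, until that foot meets the bench. Rear half of the top: a rackboard (chest x = 32 to 92 mm, 178 mm above the bench) with four small pipes fixed in it, up to 270 mm, at y = -98 to 10 mm
- foot_place (a point): chest-frame point (-85, 125, 0) mm, on the bench plane straight under the middle of the bare foot; moves with the chest. The foot ends 4 to 8 mm above it: the gap for the wedge. The bare foot's left side face is 17 mm further along the chest's +y, its front face 17 mm further along -x
- wedge: loose wooden wedge, 30 g, lying left (+y) of the chest: 90 mm long (x), 34 wide (y), its upper face rising evenly from 2 mm thick at the thin end (+x) to 18 mm at the thick end (-x). Origin: middle of its underside. The thin end points at the left side face of the bare foot (within 0.15 rad), 15 to 60 mm short of it, up to 20 mm aside
- wedge_tip (a point): middle of the lower edge of the wedge's thin end. The wedge slides with well under 1 N; once it meets the foot the push rises steeply: 2 to 6 N is snug; pushed with more than about 10 N it shoves the chest along
- wedge_heel (a point): middle of the lower edge of the wedge's thick end, an upright face 34 mm wide and 18 mm tall, to push against
- tuning_cone: bystander: brass tuning cone standing on its 40 mm wide foot, 84 mm tall, to the left of the chest's far half; origin under its middle
- wooden_pipe: bystander: small square wooden organ pipe lying along y in front of the chest, 34 by 170 by 38 mm without its end pieces (239 mm with them); origin in the middle of its underside
- screwdriver: bystander: screwdriver lying to the right of the chest; origin under its middle
Mind the look-alikes: they are no part of the job. Of the things like the wedge, leave any that is turquoise; of the rest the larger one is meant.

How it is judged:
By the outcome, as a careful person would: the job done as asked, in the order asked, and still so for the second after the job is handed in, while the arm keeps its last pose, push and grip.
It also fails if it takes over 45 s, if anything falls off the work surface, if the arm or the gripper's body presses on something with over 40 N, if the wrist force passes 120 N, or if a joint passes its speed limit or range.

## Working session

There is one attempt and no reset: what is moved stays moved. The work goes in short steps, Python scripts to look and compute and a tool call to move; the robot and the scene stay as the last step left them, time stands still between calls to the robot, and variables do not carry over. Pictures are saved under pics/ and viewed, and the job is handed in when it is done.

Besides the shell and the picture viewer there is one more tool, called after "Request:" in YAML: its name, and indented under it one key for each argument. servo_tool: Moves the arm, as the interface text tells. Its arguments: {"type":"object","properties":{"moves":{"type":"array","items":{"type":"array","items":{"type":"array","items":{"type":"number"}}}},"force":{"type":"number"}},"required":["moves"]}

```bash
mkdir -p pics; python3 - <<'E'
from workcell import bot, imaging
import cv2
print(bot.get_obs())
for n in ("scene","side","wrist"):
    cv2.imwrite(f"pics/{n}0.png",imaging.camera(n))
    c=imaging.calibration(n);print(n,c)
E
```

```text
{'time': 0.0, 'q': array([ 7.72349714e+01,  5.01080964e+00,  1.00335725e+01,  9.51002186e+01,
       -1.49055117e-03,  8.99988642e+01]), 'qd': array([-0.00113889, -0.01047599, -0.02787878, -0.10829832,  0.08104888,
        0.08060003]), 'joint_efforts': array([ 4.66474303e-04, -5.20382345e+01,  4.64808583e+01,  1.61032670e-02,
       -3.94711174e-05, -1.21001843e-06]), 'ee_pos': array([0.12147129, 0.53613581, 0.20427799]), 'tcp_rot': array([-1.79922544e+02,  1.48901437e-03,  1.67236109e+02]), 'wrist_force': array([ 0.41318884, -0.03031856,  0.24071428]), 'torque': array([ 0.02743123, -0.02878857, -0.04647034]), 'opening': 0.08570328761002474}
scene {'fx': 411.3360971433142, 'fy': 411.3360971433142, 'cx': 277.3109184804914, 'cy': 205.1720223845118, 'camera_from_world': array([[ 0.29025412, -0.95690251, -0.00949407, -0.18942038],
       [-0.74362803, -0.21929568, -0.63160649,  0.47449845],
       [ 0.60230382,  0.19038644, -0.775231  ,  0.58138906],
       [ 0.        ,  0.        ,  0.        ,  1.        ]])}
side {'fx': 467.60277942037527, 'fy': 467.60277942037527, 'cx': 279.6553652612262, 'cy': 211.59508630527117, 'camera_from_world': array([[ 0.34771178, -0.9375517 , -0.00966076, -0.22865639],
       [-0.59258169, -0.21176381, -0.77717632,  0.40436429],
       [ 0.72659718,  0.27595815, -0.62920874,  0.60578833],
       [ 0.        ,  0.        ,  0.        ,  1.        ]])}
wrist {'fx': 295.4956382122828, 'fy': 295.4956382122828, 'cx': 279.3962878315399, 'cy': 210.82236359746295, 'camera_from_world': array([[ 2.22506393e-01,  9.74930854e-01, -8.57038238e-04,
        -5.49932166e-01],
       [ 9.33249537e-01, -2.12739097e-01,  2.89460496e-01,
        -3.58081324e-02],
       [ 2.82021643e-01, -6.52066414e-02, -9.57189577e-01,
         3.78606459e-01],
       [ 0.00000000e+00,  0.00000000e+00,  0.00000000e+00,
         1.00000000e+00]])}
```

View pics/scene0.png

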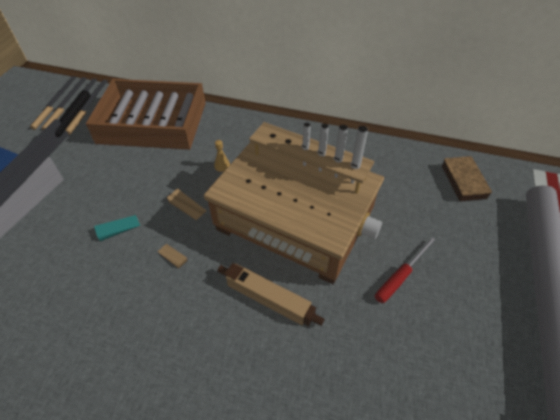

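View pics/side0.png

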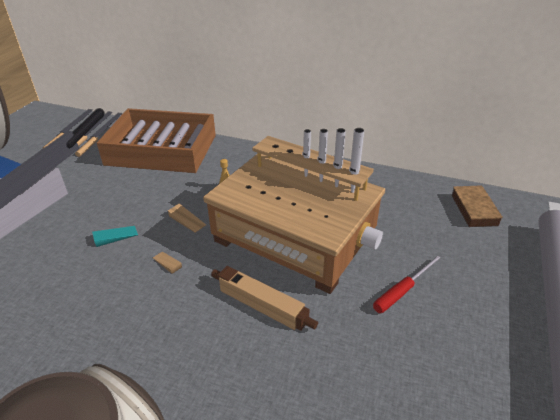

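View pics/wrist0.png

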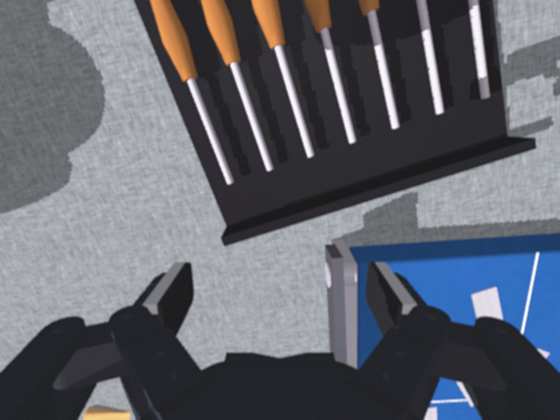

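The scene view shows the large plain wedge near (186,204), left of the chest. The small look-alike is at (172,256) and the turquoise one at (117,227). I'll enlarge those areas to measure.

```bash
python3 - <<'E'
import cv2
a=cv2.imread("pics/scene0.png")[130:280,140:270]
b=cv2.imread("pics/side0.png")[140:290,140:270]
o=cv2.hconcat([a,b]); o=cv2.resize(o,(780,450),interpolation=cv2.INTER_CUBIC)
o=cv2.convertScaleAbs(o,alpha=1.6)
cv2.imwrite("pics/z0.png",o)
E
```

```text
(no output)
```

View pics/z0.png

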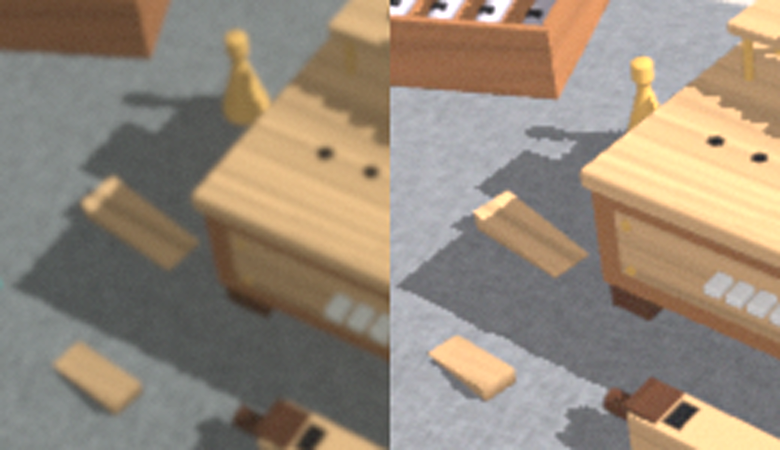

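Both views show the wedge's thin end facing the near-left foot, the dark block at crop (250,298) in scene. Next come rough world positions.

```bash
cat > h.py <<'E'
import numpy as np, cv2
from workcell import bot, imaging
def ray(c,u,v):
    T=c["camera_from_world"];R=T[:3,:3];t=T[:3,3]
    o=-R.T@t; d=R.T@np.array([(u-c["cx"])/c["fx"],(v-c["cy"])/c["fy"],1]); return o,d
def plane(c,u,v,z):
    o,d=ray(c,u,v); return o+d*(z-o[2])/d[2]
def proj(c,p):
    q=c["camera_from_world"]@np.append(p,1); return np.array([c["fx"]*q[0]/q[2]+c["cx"],c["fy"]*q[1]/q[2]+c["cy"]])
E
python3 - <<'E'
from h import *
S=imaging.calibration("scene");D=imaging.calibration("side")
def sc(x,y):return x/3+140-1/3,y/3+130-1/3
def sd(x,y):return (x-390)/3+140-1/3,y/3+140-1/3
for nm,z,a,b in [("tipfar",.002,(197,241),(587,253)),("tipnear",.002,(168,268),(556,276)),("heeltopfar",.018,(115,178),(510,192)),("heeltopnear",.018,(92,211),(487,222)),("chestNL",.13,(198,192),(583,182))]:
    print(nm,plane(S,*sc(*a),z).round(4),plane(D,*sd(*b),z).round(4))
for n in ("scene","side"):
    a=cv2.imread(f"pics/{n}0.png")[110:290,190:400]
    cv2.imwrite(f"pics/z1{n}.png",cv2.convertScaleAbs(cv2.resize(a,(700,600),interpolation=cv2.INTER_CUBIC),alpha=1.5))
E
```

```text
tipfar [0.5766 0.1517 0.002 ] [0.578  0.1512 0.002 ]
tipnear [0.546  0.1625 0.002 ] [0.5465 0.1608 0.002 ]
heeltopfar [0.606  0.2321 0.018 ] [0.6073 0.232  0.018 ]
heeltopnear [0.5698 0.2343 0.018 ] [0.5686 0.2298 0.018 ]
chestNL [0.5262 0.1093 0.13  ] [0.5122 0.1043 0.13  ]
```

View pics/z1scene.png

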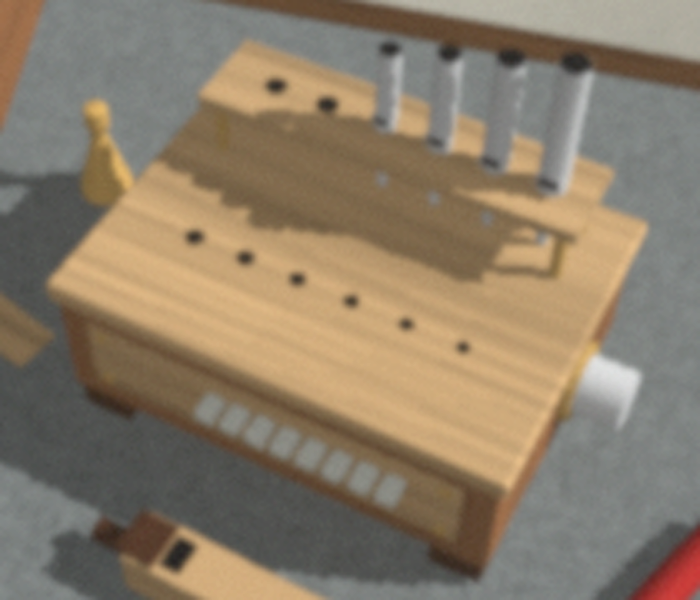

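View pics/z1side.png

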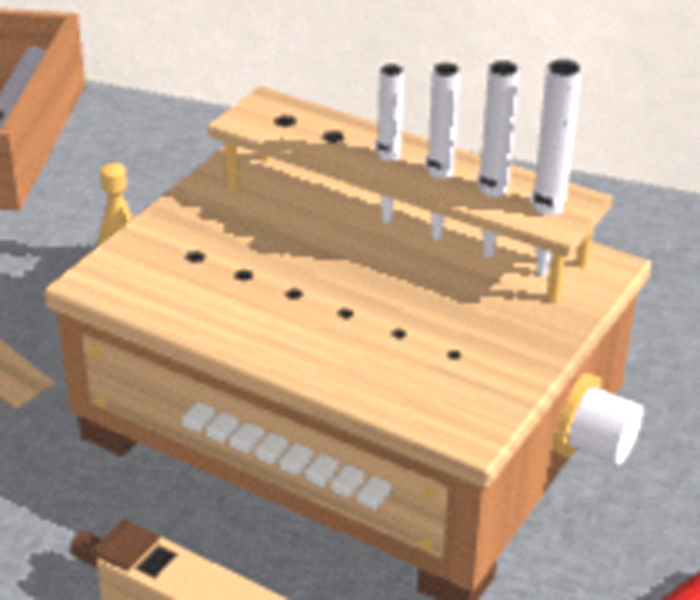

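```bash
python3 - <<'E'
from h import *
S=imaging.calibration("scene");D=imaging.calibration("side")
f=lambda x,y:(x*.3+190-.35,y*.3+110-.35)
P={}
for nm,z,a,b in [("NL",.13,(48,285),(48,292)),("NR",.13,(503,490),(488,480)),("FR",.13,(647,228),(650,262)),("footNLout",0.006,(88,395),(85,437)),("footNLin",.006,(125,412),(120,452))]:
    p,q=plane(S,*f(*a),z),plane(D,*f(*b),z);P[nm]=(p+q)/2
    A=[ray(S,*f(*a)),ray(D,*f(*b))]
    M=sum(np.eye(3)-np.outer(d,d)/(d@d) for o,d in A);v=sum((np.eye(3)-np.outer(d,d)/(d@d))@o for o,d in A)
    print(nm,p.round(4),q.round(4),np.linalg.solve(M,v).round(4))
print(np.linalg.norm(P["NL"]-P["NR"]),np.linalg.norm(P["FR"]-P["NR"]))
y=P["NL"]-P["NR"];yaw=np.arctan2(-y[0],y[1]);print("yaw",yaw)
x=P["FR"]-P["NR"];print(np.arctan2(x[1],x[0]))
E
```

```text
NL [0.5217 0.1109 0.13  ] [0.5212 0.109  0.13  ] [0.5243 0.1117 0.127 ]
NR [ 0.458  -0.1764  0.13  ] [ 0.4542 -0.1802  0.13  ] [ 0.467  -0.1769  0.117 ]
FR [ 0.6682 -0.2238  0.13  ] [ 0.6719 -0.2237  0.13  ] [ 0.6625 -0.224   0.1363]
footNLout [0.5327 0.1064 0.006 ] [0.531  0.1025 0.006 ] [ 0.5394  0.1091 -0.0035]
footNLin [0.5267 0.0776 0.006 ] [0.5258 0.0748 0.006 ] [ 5.311e-01  7.900e-02 -2.000e-04]
0.2955650851365616 0.21867908824543483
yaw -0.2229083592230074
-0.20919010628233156
```

Request:
servo_tool:
  moves:
    - [[0,0,0.124,-3.8,-1.2,0,0],[0,0,0.124,-3.9,-0.7,0,0],[0,0,0.124,-4.0,-0.2,0,0],[0,0,0.124,-4.0,0.3,0,0],[0,0,0.124,-3.9,0.8,0,0],[0,0,0.124,-3.8,1.3,0,0],[0,0,0.124,-3.6,1.8,0,0],[0,0,0.124,-3.3,2.2,0,0],[0,0,0.124,-3.1,2.6,0,0],[0,0,0.124,-2.7,2.9,0,0]]
  force: 60

```text
time: 0.98
ee_pos: [0.4736, 0.331, 0.2009]
tcp_rot: [-179.8, 0.2, 95.7]
wrist_force: [0.7, 0.9, -0.3]
opening: -0.0002
```

Request:
servo_tool:
  moves:
    - [[0,0,0.12,-2.3,3.2,0,0],[0,0,0.12,-1.9,3.5,0,0],[0,0,0.12,-1.5,3.7,0,0],[0,0,0.03,-0.7,2.0,0,0],[0,0,0,0,0,0,0]]

```text
time: 1.4
ee_pos: [0.6038, 0.2489, 0.197]
tcp_rot: [-179.8, 0.4, 71.6]
wrist_force: [0.9, 0.5, 0.3]
opening: -0.0002
```

```bash
python3 - <<'E'
from h import *
o=bot.get_obs();print(o["time"],o["ee_pos"],o["tcp_rot"],o["wrist_force"])
W=imaging.calibration("wrist");im=imaging.camera("wrist");np.save("w1.npy",W["camera_from_world"])
cv2.imwrite("pics/w1.png",im)
cv2.imwrite("pics/s1.png",imaging.camera("side"))
T=W["camera_from_world"];print(-T[:3,:3].T@T[:3,3])
E
```

```text
1.4 [0.6038393  0.24891415 0.19703254] [-179.78839695    0.40273059   71.63821372] [0.8646354  0.53253291 0.32173617]
[0.62748688 0.32037739 0.36432971]
```

View pics/w1.png

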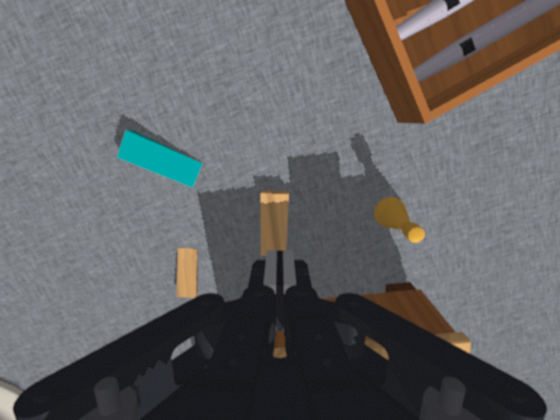

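The wrist view shows the wedge heel from (261,193) to (288,193), the cone at (391,212), and the small look-alike at (187,273). I'll convert these to world positions.

```bash
python3 - <<'E'
from h import *
W=imaging.calibration("wrist")
im=cv2.imread("pics/w1.png");z=cv2.resize(im[180:270,240:310],(700,600*90//60*2//3),interpolation=cv2.INTER_CUBIC) if 0 else cv2.resize(im[185:260,235:315],(640,600),interpolation=cv2.INTER_CUBIC)
cv2.imwrite("pics/w1z.png",cv2.convertScaleAbs(z,alpha=1.6))
for n,u,v,h in [("heelL0",261,193,0),("heelR0",288,193,0),("edgeL",261,204,.018),("edgeR",288,204,.018),("cone",391,208,0),("coneR",378,212,0),("small",179,250,0)]: print(n,plane(W,u,v,h).round(4))
E
```

```text
heelL0 [0.5731 0.2455 0.    ]
heelR0 [0.6057 0.2348 0.    ]
edgeL [0.5711 0.2363 0.018 ]
edgeR [0.6024 0.226  0.018 ]
cone [0.7255 0.1748 0.    ]
coneR [0.7085 0.1747 0.    ]
small [0.4418 0.2052 0.    ]
```

View pics/w1z.png

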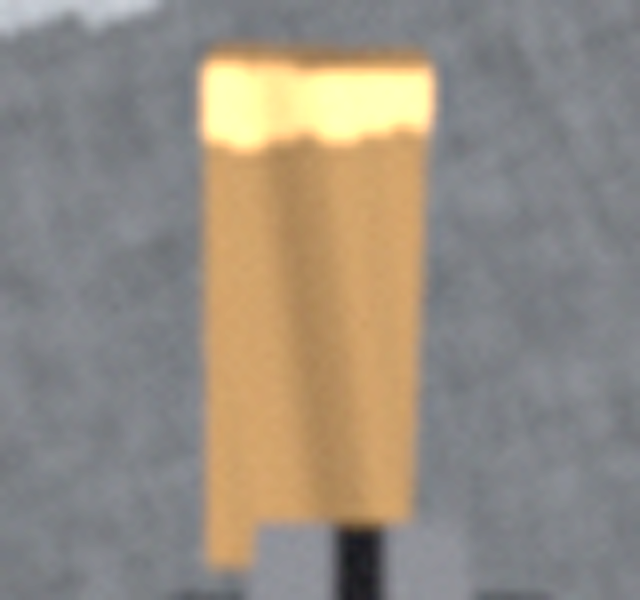

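```bash
python3 - <<'E'
from h import *
W=imaging.calibration("wrist")
for n,u,v,h in [("topL",260.2,192.8,.018),("topR",289.4,192.8,.018),("botL",261.3,191,0),("botR",288.8,191,0),("sideL(z~8)",260.8,255,.007),("sideR",286.3,250,.007)]: print(n,plane(W,u,v,h).round(4))
E
```

```text
topL [0.5748 0.2498 0.018 ]
topR [0.6083 0.2389 0.018 ]
botL [0.5743 0.2478 0.    ]
botR [0.6074 0.237  0.    ]
sideL(z~8) [0.5459 0.1671 0.007 ]
sideR [0.5804 0.1635 0.007 ]
```

Request:
servo_tool:
  moves:
    - [[0,0,0,2.2,-1.0,0,0],[0,0,0,0,0,3.5,0],[0,0,0,0,0,4.0,0],[0,0,0,0,0,4.0,0],[0,0,0,0,0,4.0,0],[0,0,0,0,0,2.0,0],[0,0,0,0,0,0,0]]

```text
time: 2.08
ee_pos: [0.5916, 0.2841, 0.0215]
tcp_rot: [180.0, -0.1, 72.9]
wrist_force: [-0.2, 0.6, -0.3]
opening: 0.0001
```

Request:
servo_tool:
  moves:
    - [[0,0,0.02,0.4,1.2,0,0],[0,0,0,0,0,1.4,0],[0,0,0,0,0,0,0]]

```text
time: 2.33
ee_pos: [0.6008, 0.2873, 0.0086]
tcp_rot: [-180.0, -0.1, 72.1]
wrist_force: [-0.7, -0.5, -1.7]
opening: -0.0001
```

```bash
python3 - <<'E'
from h import *
o=bot.get_obs();print(o["time"],o["ee_pos"],o["tcp_rot"],o["wrist_force"])
W=imaging.calibration("wrist");im=imaging.camera("wrist")
cv2.imwrite("pics/w2.png",im)
cv2.imwrite("pics/s2.png",cv2.resize(imaging.camera("side")[130:280,130:330],(800,600),interpolation=cv2.INTER_CUBIC))
E
```

```text
2.3333 [0.60084517 0.28734266 0.0085575 ] [-1.79977234e+02 -6.49389528e-02  7.21125664e+01] [-0.66103774 -0.54534476 -1.7323206 ]
```

View pics/w2.png

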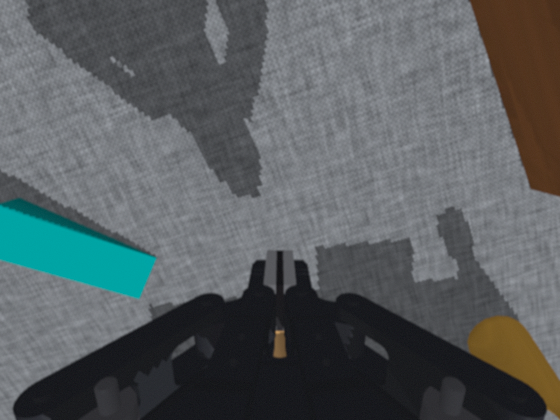

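View pics/s2.png

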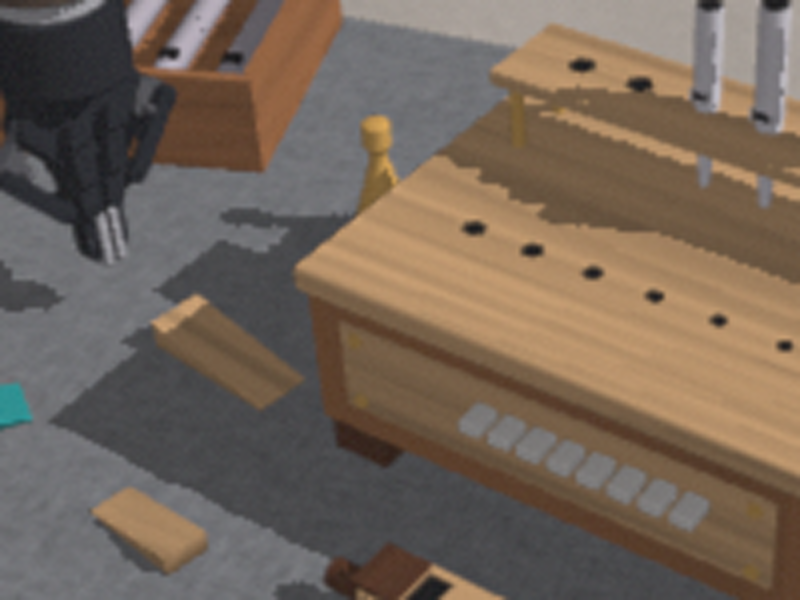

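Request:
servo_tool:
  moves:
    - [[0,0,0,0,0.5,0,0],[0,0,0.005,-1.2,0,0,0],[0,0,0,-1.2,0,0,0],[0,0,0,0,0,0,0]]

```text
time: 2.77
ee_pos: [0.6008, 0.2638, 0.0158]
tcp_rot: [179.6, -0.4, 72.0]
wrist_force: [0.1, -0.5, 1.2]
opening: 0.0001
```

Request:
servo_tool:
  moves:
    - [[0,0,0,0,-0.2,0.7,0],[0,0,0,0,0,0.2,0],[0,0,0,0,0,0,0]]

```text
time: 3.02
ee_pos: [0.5999, 0.2643, 0.0078]
tcp_rot: [179.5, -0.6, 71.9]
wrist_force: [-0.4, -0.4, 0.3]
opening: 0.0001
```

Request:
servo_tool:
  moves:
    - [[0,0,0,-0.9,-0.1,0.05,0],[0,0,0,-0.9,0,0.1,0],[0,0,0,-0.9,0,0.1,0],[0,0,-0.01,-0.9,0,0.05,0],[0,0,0,0,0,0,0]]

```text
time: 3.43
ee_pos: [0.586, 0.2276, 0.0031]
tcp_rot: [179.6, -0.5, 72.6]
wrist_force: [0.2, 0.1, 0.1]
opening: -0.0
```

```bash
python3 - <<'E'
from h import *
o=bot.get_obs();print(o["time"],o["ee_pos"],o["tcp_rot"],o["wrist_force"])
cv2.imwrite("pics/s3.png",cv2.resize(imaging.camera("side")[130:280,130:330],(800,600),interpolation=cv2.INTER_CUBIC))
E
```

```text
3.4333 [0.58595293 0.22757424 0.00314222] [179.55184538  -0.49582751  72.64222455] [0.20806023 0.12630341 0.05150409]
```

View pics/s3.png

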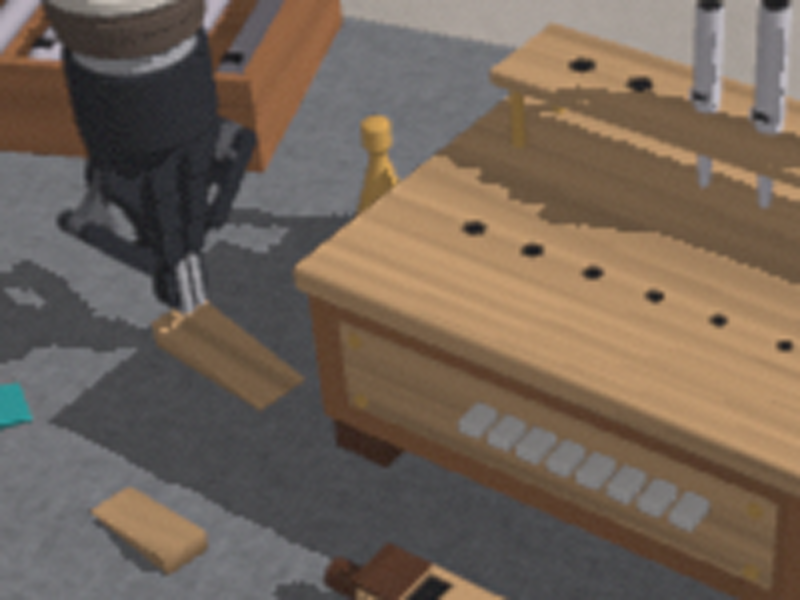

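The wedge does not seem to have moved yet, although the TCP is past my estimated heel position. I'll project the TCP into the cameras to check.

```bash
python3 - <<'E'
from h import *
p=bot.get_obs()["ee_pos"]
out=[]
for n in ("scene","side"):
    c=imaging.calibration(n);im=imaging.camera(n)
    q=proj(c,p);print(n,q)
    x0,y0=int(q[0])-32,int(q[1])-40
    z=cv2.resize(im[y0:y0+75,x0:x0+50+15],(390*1,450),interpolation=cv2.INTER_CUBIC)
    z=cv2.convertScaleAbs(z,alpha=1.4)
    cv2.drawMarker(z,(int((q[0]-x0)*6),int((q[1]-y0)*6)),(0,0,255),0,12,1)
    # heel est
    for h in [(.575,.2488,.018),(.608,.238,.018),(.5743,.2478,0),(.6074,.237,0)]:
        r=proj(c,np.array(h));cv2.circle(z,(int((r[0]-x0)*6),int((r[1]-y0)*6)),4,(255,0,0),1)
    out.append(z)
cv2.imwrite("pics/z3.png",cv2.hconcat(out))
E
```

```text
scene [177.10637004 199.45206194]
side [177.48299823 214.20363097]
```

View pics/z3.png

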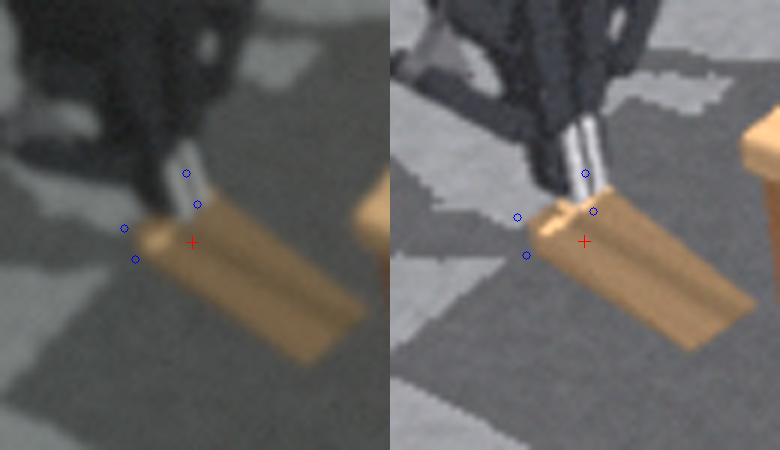

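```bash
python3 - <<'E'
from h import *
for n in("side","scene"):
    c=imaging.calibration(n)
    print(n,proj(c,np.array([.60085,.28734,.0086])),"now",bot.get_obs()["ee_pos"],bot.get_obs()["wrist_force"])
a=cv2.imread("pics/s2.png");b=cv2.imread("pics/s3.png")
cv2.imwrite("pics/d.png",cv2.hconcat([a[180:430,50:350],b[180:430,50:350]]))
E
```

```text
side [158.50225181 203.54356287] now [0.58676768 0.22924605 0.00352201] [ 0.11777448 -0.36397897 -0.38132954]
scene [156.95463734 188.26139724] now [0.58676768 0.22924605 0.00352201] [ 0.11777448 -0.36397897 -0.38132954]
```

View pics/d.png

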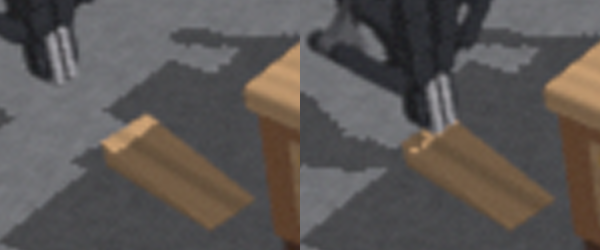

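```bash
python3 - <<'E'
from h import *
W=imaging.calibration("wrist")
W1=dict(W);W1["camera_from_world"]=np.load("w1.npy")
def cen(im):
    h=cv2.cvtColor(im,cv2.COLOR_BGR2HSV);m=cv2.inRange(h,(80,120,60),(98,255,255))
    c=max(cv2.findContours(m,0,2)[0],key=cv2.contourArea);M=cv2.moments(c);r=cv2.minAreaRect(c);return M["m10"]/M["m00"],M["m01"]/M["m00"],M["m00"]
S,D=imaging.calibration("scene"),imaging.calibration("side")
for n,c,f in[("scene",S,"scene0"),("side",D,"side0"),("w1",W1,"w1")]:
    u,v,a=cen(cv2.imread(f"pics/{f}.png"));print(n,u,v,a,plane(c,u,v,.008).round(4))
E
```

```text
scene 115.34208683473388 227.0455182072829 476.0 [0.4702 0.3231 0.008 ]
side 112.87478321193201 234.76725633021155 480.5 [0.4702 0.3229 0.008 ]
w1 158.1258162821071 157.99361485996226 2297.0 [0.4743 0.3247 0.008 ]
```

```bash
python3 - <<'E'
from h import *
W=imaging.calibration("wrist");W["camera_from_world"]=np.load("w1.npy")
for n,u,v,h in [("topL",260.2,192.8,.018),("topR",289.4,192.8,.018),("botL",261.3,191,0),("botR",288.8,191,0),("sideL(z~8)",260.8,255,.007),("sideR",286.3,250,.007),("cone",391,206,0)]: print(n,plane(W,u,v,h).round(4))
print(bot.get_obs()["time"])
E
```

```text
topL [0.5775 0.2478 0.018 ]
topR [0.6109 0.2367 0.018 ]
botL [0.577  0.2458 0.    ]
botR [0.61   0.2348 0.    ]
sideL(z~8) [0.5483 0.1652 0.007 ]
sideR [0.5826 0.1615 0.007 ]
cone [0.7283 0.1747 0.    ]
3.5833
```

```bash
python3 - <<'E'
from h import *
from scipy.spatial.transform import Rotation as R
o=bot.get_obs();W=imaging.calibration("wrist");p=o["ee_pos"];r=R.from_euler("xyz",o["tcp_rot"],degrees=True)
print(p,o["wrist_force"],proj(W,p))
for d in [(0.011,0,0),(-.011,0,0),(0,0.013,0),(0,-.013,0),(0,0,-.02)]: print(d,proj(W,p+r.apply(d)))
im=imaging.camera("wrist");cv2.imwrite("pics/w3z.png",cv2.convertScaleAbs(cv2.resize(im[200:420,180:380],(640,600*11//10-60)),alpha=1.6))
S=imaging.calibration("scene");print(plane(S,82/3+139.7,200/3+129.7,.018),plane(S,115/3+139.7,178/3+129.7,.018))
E
```

```text
[0.58676768 0.22924605 0.00352201] [ 0.11777448 -0.36397897 -0.38132954] [280.73768439 247.09831465]
(0.011, 0, 0) [280.73301776 230.35516284]
(-0.011, 0, 0) [280.74219068 263.26619529]
(0, 0.013, 0) [301.83193834 247.06829748]
(0, -0.013, 0) [259.64497324 247.12832962]
(0, 0, -0.02) [280.89306841 261.85401075]
[0.57773641 0.24674468 0.018     ] [0.60591389 0.23196733 0.018     ]
```

View pics/w3z.png

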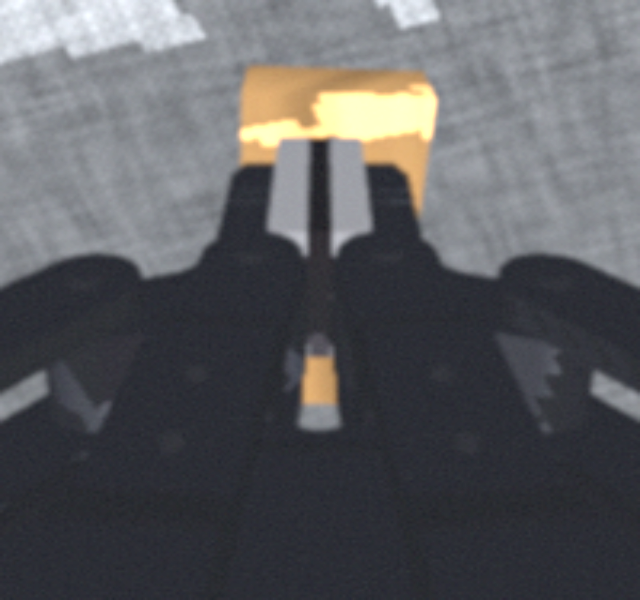

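The wrist view shows the wedge heel behind the fingers at crop row 70, so the fingertips are above the wedge. They are visibly higher than the reported z of 3 mm. I'll back off and triangulate the tip from the two fixed cameras.

Request:
servo_tool:
  moves:
    - [[0,0,0,0,0,-0.8,0],[0,0,0,2.0,0,0,0],[0,0,0,2.2,0,0,0],[0,0,0,0,0,0,0],[0,0,0,0,0,0,0]]

```text
time: 4.05
ee_pos: [0.6005, 0.272, 0.015]
tcp_rot: [179.4, -0.6, 72.6]
wrist_force: [-0.4, 0.4, -0.8]
opening: 0.0001
```

```bash
python3 - <<'E'
from h import *
out=[]
for n in ("scene","side"):
    o=bot.get_obs();p=o["ee_pos"];print(o["time"],p,o["tcp_rot"],o["wrist_force"])
    c=imaging.calibration(n);im=imaging.camera(n)
    q=proj(c,p)
    x0,y0=int(q[0])-32,int(q[1])-40
    print(q,x0,y0)
    z=cv2.resize(im[y0:y0+75,x0:x0+65],(390,450),interpolation=cv2.INTER_CUBIC)
    z=cv2.convertScaleAbs(z,alpha=1.6)
    cv2.drawMarker(z,(int((q[0]-x0)*6),int((q[1]-y0)*6)),(0,0,255),0,12,1)
    out.append(z)
cv2.imwrite("pics/z4.png",cv2.hconcat(out))
E
```

```text
4.05 [0.60053722 0.27195044 0.01501832] [179.43003569  -0.64002206  72.64473403] [-0.36420573  0.43471142 -0.79082836]
[162.06116904 187.93543774] 130 147
4.1 [0.6005878  0.27199648 0.01514331] [179.41831502  -0.66763362  72.64602519] [-0.30828145  0.89219489  0.23459782]
[163.57541864 202.77197901] 131 162
```

View pics/z4.png

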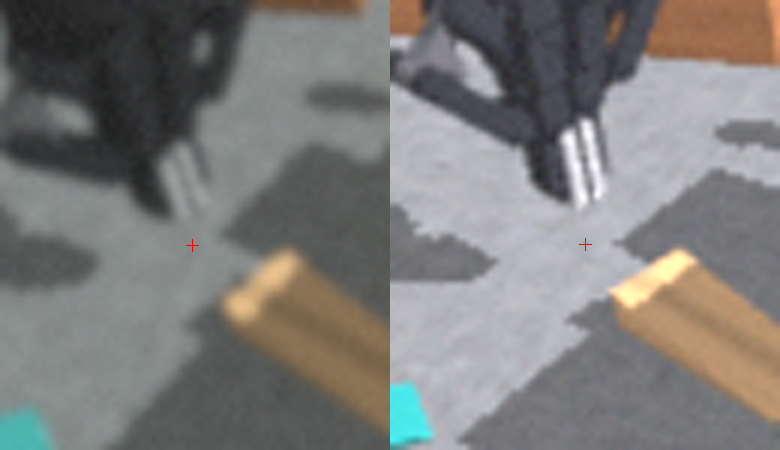

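```bash
python3 - <<'E'
from h import *
S,D=imaging.calibration("scene"),imaging.calibration("side")
for a,b in [((191,216),(584-390,206)),((180,220),(578-390,209)),((210,204),(605-390,200))]:
    A=[ray(S,130+a[0]/6-.4,147+a[1]/6-.4),ray(D,131+b[0]/6-.4,162+b[1]/6-.4)]
    M=sum(np.eye(3)-np.outer(d,d)/(d@d) for o,d in A);v=sum((np.eye(3)-np.outer(d,d)/(d@d))@o for o,d in A)
    print(np.linalg.solve(M,v).round(4),plane(S,130+a[0]/6-.4,147+a[1]/6-.4,.03).round(4),plane(D,131+b[0]/6-.4,162+b[1]/6-.4,.03).round(4))
E
```

```text
[0.5966 0.2659 0.0398] [0.6043 0.2718 0.03  ] [0.6072 0.2749 0.03  ]
[0.5944 0.2686 0.0393] [0.6012 0.275  0.03  ] [0.6047 0.2761 0.03  ]
[0.6087 0.2651 0.0344] [0.6123 0.2675 0.03  ] [0.6134 0.2692 0.03  ]
```

Request:
servo_tool:
  moves:
    - [[0.01,0.01,0,0,0,1.2,0],[0,0,0,0,0,0.5,0],[0,0,0,0,0,0,0]]

```text
time: 4.4
ee_pos: [0.6003, 0.2703, -0.0033]
tcp_rot: [-179.9, -1.3, 72.6]
wrist_force: [-0.2, -0.5, -0.6]
opening: -0.0002
```

Request:
servo_tool:
  moves:
    - [[0,-0.02,0,0,0,0.5,0],[0,0,0,0,0,0.2,0],[0,0,0,0,0,0,0]]

```text
time: 4.65
ee_pos: [0.5997, 0.2688, -0.0121]
tcp_rot: [-179.9, 0.1, 72.5]
wrist_force: [0.5, -1.2, -0.2]
opening: 0.0001
```

```bash
python3 - <<'E'
from h import *
out=[]
for n in ("scene","side"):
    o=bot.get_obs();p=o["ee_pos"];print(o["time"],p,o["tcp_rot"],o["wrist_force"])
    c=imaging.calibration(n);im=imaging.camera(n)
    q=proj(c,p)
    x0,y0=int(q[0])-32,int(q[1])-40
    print(q,x0,y0)
    z=cv2.resize(im[y0:y0+75,x0:x0+65],(390,450),interpolation=cv2.INTER_CUBIC)
    z=cv2.convertScaleAbs(z,alpha=1.6)
    out.append(z)
cv2.imwrite("pics/z5.png",cv2.hconcat(out))
E
```

```text
4.65 [ 0.59968465  0.26876629 -0.0120812 ] [-1.79863333e+02  7.51046781e-02  7.24822649e+01] [ 0.46784543 -1.15557605 -0.23334101]
[165.59965649 195.8421376 ] 133 155
4.7 [ 0.59964415  0.2688368  -0.01199553] [-1.79859574e+02  7.25315784e-02  7.24859301e+01] [-0.02930611  0.55480681  0.10363677]
[166.38496755 212.18577351] 134 172
```

View pics/z5.png

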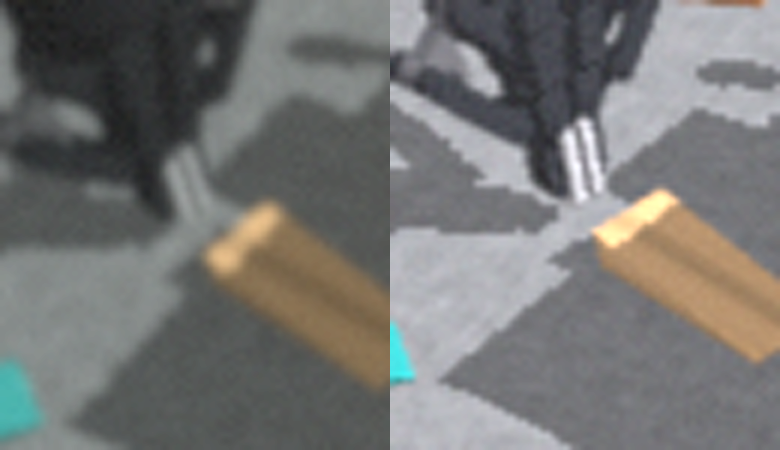

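Request:
servo_tool:
  moves:
    - [[0,0,0,-0.9,0.1,0,0],[0,0,0,-0.9,0,0,0],[0,0,0,-0.9,0,0,0],[0,0,0,-0.9,0,0,0],[0,0,0,0,0,0,0]]

```text
time: 5.17
ee_pos: [0.5891, 0.2309, -0.0109]
tcp_rot: [-179.9, 0.0, 72.5]
wrist_force: [-0.3, 0.9, 0.1]
opening: 0.0002
```

```bash
python3 - <<'E'
from h import *
o=bot.get_obs();print(o["time"],o["ee_pos"],o["tcp_rot"],o["wrist_force"])
out=[cv2.resize(imaging.camera(n)[150:250,150:250],(400,400),interpolation=cv2.INTER_CUBIC) for n in("scene","side")]
cv2.imwrite("pics/z6.png",cv2.convertScaleAbs(cv2.hconcat(out),alpha=1.6))
E
```

```text
5.1667 [ 0.58905184  0.23087753 -0.01086178] [-1.79926911e+02  1.42413353e-02  7.25241645e+01] [-0.26197988  0.86264876  0.13600046]
```

View pics/z6.png

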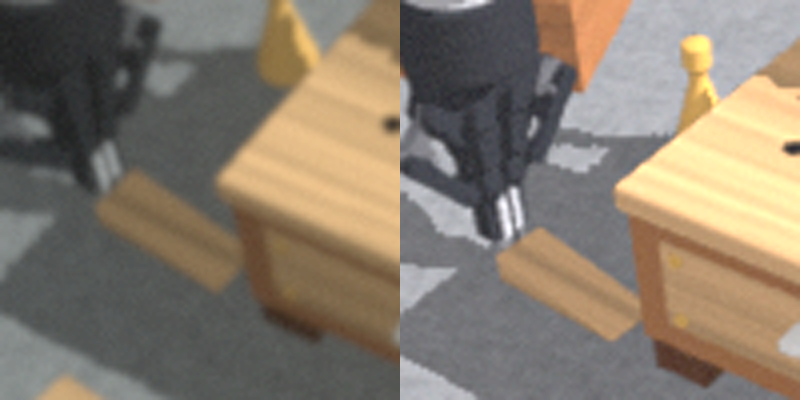

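The wedge is moving, and its tip corners are at scene crop (244,248) and (219,291). I'll work out the remaining distance to the foot.

```bash
python3 - <<'E'
from h import *
S,D=imaging.calibration("scene"),imaging.calibration("side")
g=lambda x,y:(150+x/4-.4,150+y/4-.4)
P={}
for n,z,a,b in [("tipF",.002,(244,248),(642,300)),("tipN",.002,(219,291),(613,340)),("heelF",.018,(132,168),(540,228)),("heelN",.018,(97,203),(498,256)),("chest",.13,(218,184),(617,187)),("footbotNout",.006,(265,315),(657,370))]:
    p,q=plane(S,*g(*a),z),plane(D,*g(b[0]-400,b[1]),z);P[n]=(p+q)/2;print(n,p.round(4),q.round(4))
th=-.215;X=np.array([np.cos(th),np.sin(th)]);Y=np.array([-X[1],X[0]])
f=np.array([.5406,.080])
for n in P:
    d=P[n][:2]-f;print(n,(d@X).round(4),(d@Y).round(4))
E
```

```text
tipF [0.5756 0.1381 0.002 ] [0.5798 0.14   0.002 ]
tipN [0.5428 0.1397 0.002 ] [0.5437 0.1396 0.002 ]
heelF [0.6016 0.2181 0.018 ] [0.6014 0.2155 0.018 ]
heelN [0.5712 0.226  0.018 ] [0.5705 0.2254 0.018 ]
chest [0.5206 0.1103 0.13  ] [0.5238 0.1107 0.13  ]
footbotNout [0.532  0.1066 0.006 ] [0.5261 0.1032 0.006 ]
tipF 0.0236 0.0656
tipN -0.0102 0.0588
heelF 0.0303 0.1466
heelN -0.0016 0.1488
chest -0.0245 0.0259
footbotNout -0.0166 0.0219
```

Request:
servo_tool:
  moves:
    - [[0,0,-0.012,-0.9,-0.06,0,0],[0,0,-0.012,-0.9,-0.06,0,0],[0,0,-0.012,-0.9,-0.06,0,0],[0,0,-0.012,-0.9,-0.06,0,0],[0,0,0,0,0,0,0]]

```text
time: 5.68
ee_pos: [0.5761, 0.1959, -0.0106]
tcp_rot: [-180.0, -0.1, 75.7]
wrist_force: [0.0, -0.8, 0.4]
opening: 0.0001
```

```bash
python3 - <<'E'
from h import *
o=bot.get_obs();print(o["time"],o["ee_pos"],o["tcp_rot"],o["wrist_force"])
out=[cv2.resize(imaging.camera(n)[150:250,150:250],(400,400),interpolation=cv2.INTER_CUBIC) for n in("scene","side")]
cv2.imwrite("pics/z7.png",cv2.convertScaleAbs(cv2.hconcat(out),alpha=1.6))
E
```

```text
5.6833 [ 0.57608395  0.19590388 -0.01056894] [-1.79980162e+02 -6.80108634e-02  7.56744597e+01] [ 0.00202475 -0.79797306  0.44038656]
```

View pics/z7.png

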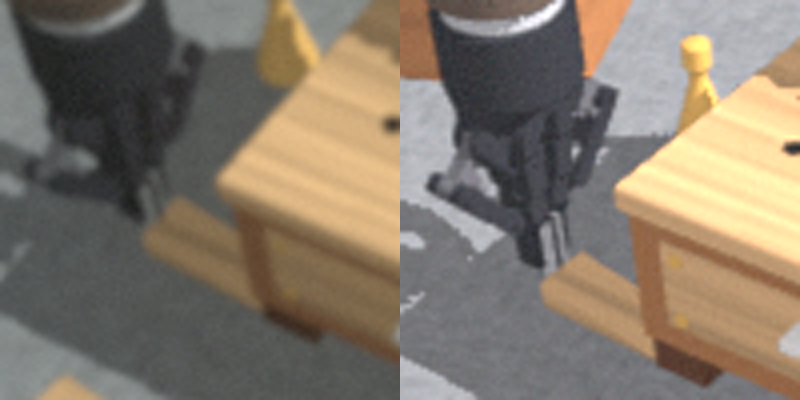

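Request:
servo_tool:
  moves:
    - [[0,0,-0.01,-0.5,0,0,0],[0,0,-0.01,-0.5,0,0,0],[0,0,0,-0.4,0,0,0],[0,0,0,0,0,0,0]]

```text
time: 6.12
ee_pos: [0.5733, 0.1834, -0.0105]
tcp_rot: [180.0, -0.1, 77.0]
wrist_force: [-0.2, 0.3, -0.3]
opening: 0.0003
```

Request:
servo_tool:
  moves:
    - [[0,0,0,-0.4,0,0,0]]

```text
time: 6.2
ee_pos: [0.5725, 0.1797, -0.0104]
tcp_rot: [180.0, -0.2, 77.0]
wrist_force: [1.3, 0.5, -1.1]
opening: -0.0002
```

Request:
servo_tool:
  moves:
    - [[0,0,0,-0.3,0,0,0]]

```text
time: 6.28
ee_pos: [0.5717, 0.1765, -0.0105]
tcp_rot: [180.0, -0.2, 77.0]
wrist_force: [0.3, -0.1, -0.2]
opening: -0.0003
```

Request:
servo_tool:
  moves:
    - [[0,0,0,-0.25,0,0,0]]

```text
time: 6.37
ee_pos: [0.5712, 0.1738, -0.0105]
tcp_rot: [180.0, -0.2, 77.0]
wrist_force: [1.7, 2.3, 0.7]
opening: -0.0001
```

Request:
servo_tool:
  moves:
    - [[0,0,0,-0.25,0,0,0]]

```text
time: 6.45
ee_pos: [0.5709, 0.1719, -0.0103]
tcp_rot: [180.0, -0.3, 77.0]
wrist_force: [2.1, 9.5, 1.9]
opening: 0.0003
```

Request:
servo_tool:
  moves:
    - [[0,0,0,-0.2,0,0,0]]

```text
time: 6.53
ee_pos: [0.571, 0.1712, -0.0098]
tcp_rot: [179.9, -0.5, 77.0]
wrist_force: [1.1, 9.4, 1.5]
opening: 0.0001
```

Request:
servo_tool:
  moves:
    - [[0,0,0,0,0,0,0]]

```text
time: 6.62
ee_pos: [0.5712, 0.1715, -0.0094]
tcp_rot: [179.9, -0.5, 77.1]
wrist_force: [0.2, -0.3, 0.1]
opening: 0.0001
```

```bash
python3 - <<'E'
from h import *
o=bot.get_obs();print(o["time"],o["ee_pos"],o["tcp_rot"],o["wrist_force"])
out=[cv2.resize(imaging.camera(n)[150:250,150:250],(400,400),interpolation=cv2.INTER_CUBIC) for n in("scene","side")]
cv2.imwrite("pics/z8.png",cv2.convertScaleAbs(cv2.hconcat(out),alpha=1.6))
E
```

```text
6.6167 [ 0.57122287  0.17153692 -0.00942057] [179.89622694  -0.5474413   77.0559631 ] [ 0.16235007 -0.25088129  0.08358771]
```

View pics/z8.png

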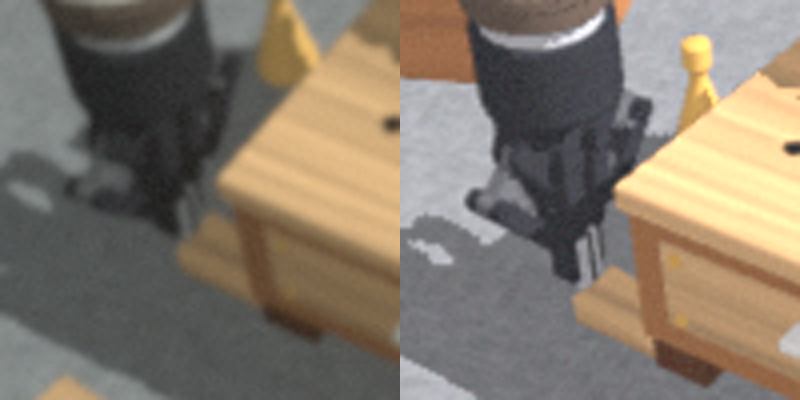

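Request:
servo_tool:
  moves:
    - [[0,0,0,1.5,0,0,0],[0,0,0,1.5,0,-0.5,0],[0,0,0,0,0,-3.5,0],[0,0,0,0,0,-4.0,0],[0,0,0,0,0,-4.0,0],[0,0,0,0,0,-4.0,0],[0,0,0,0,0,0,0]]

```text
time: 7.3
ee_pos: [0.5751, 0.2035, 0.152]
tcp_rot: [-179.6, -0.0, 77.0]
wrist_force: [0.8, 0.1, 1.8]
opening: -0.0
```

```bash
python3 - <<'E'
from h import *
o=bot.get_obs();print(o["time"],o["ee_pos"],o["tcp_rot"],o["wrist_force"])
im={n:imaging.camera(n) for n in("scene","side","wrist")}
for n in("scene","side"):
    a=im[n][110:290,190:400]
    cv2.imwrite(f"pics/z9{n}.png",cv2.convertScaleAbs(cv2.resize(a,(700,600),interpolation=cv2.INTER_CUBIC),alpha=1.5))
cv2.imwrite("pics/w9.png",im["wrist"])
E
```

```text
7.3 [0.57507877 0.20350377 0.15199435] [-1.79639614e+02 -7.90944074e-03  7.69833122e+01] [0.81570369 0.07601276 1.77087093]
```

View pics/z9scene.png

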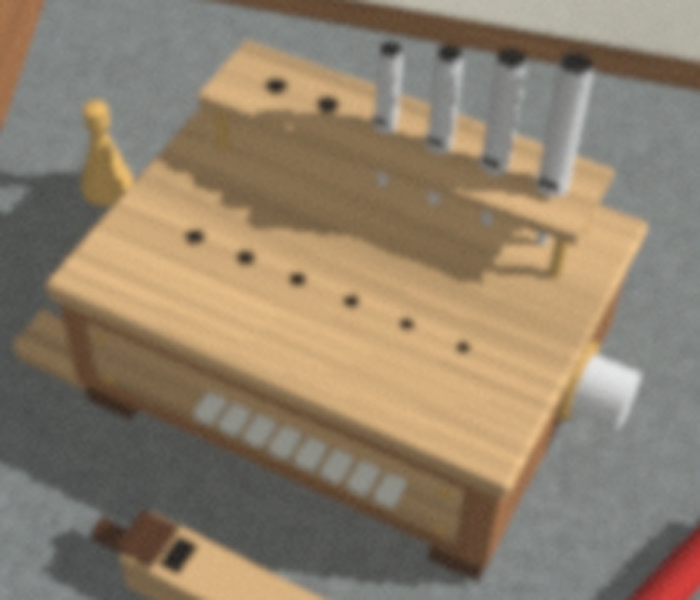

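View pics/z9side.png

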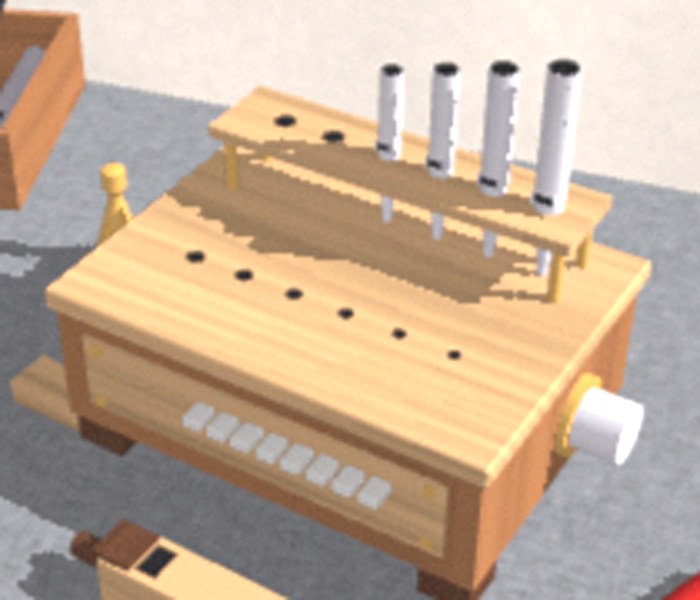

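View pics/w9.png

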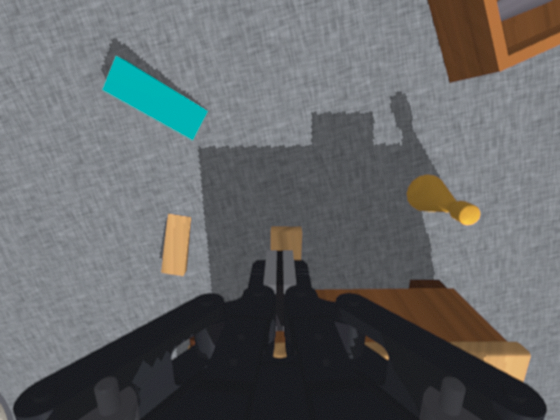

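Request:
servo_tool:
  moves:
    - [[0,0,0,-3.2,-0.1,0,0],[0,0,0,-3.2,-0.2,0,0],[0,0,0,-3.2,-0.2,0,0],[0,0,0,-2.4,-0.1,0,0],[0,0,0,0,0,0,0]]

```text
time: 7.87
ee_pos: [0.5352, 0.0851, 0.133]
tcp_rot: [-178.4, 0.7, 77.3]
wrist_force: [-1.7, -0.1, 0.8]
opening: -0.0001
```

Request:
servo_tool:
  moves:
    - [[-0.028,0.012,0,-0.4,0.6,0.5,0],[0,0,0,0,0,0.4,0],[0,0,0,0,0,0,0]]

```text
time: 8.12
ee_pos: [0.5378, 0.0787, 0.1184]
tcp_rot: [-179.6, 0.2, 77.1]
wrist_force: [0.4, 0.4, -0.2]
opening: 0.0002
```

```bash
python3 - <<'E'
from h import *
o=bot.get_obs();print(o["time"],o["ee_pos"],o["tcp_rot"],o["wrist_force"])
out=[cv2.resize(imaging.camera(n)[130:230,180:280],(400,400),interpolation=cv2.INTER_CUBIC) for n in("scene","side")]
cv2.imwrite("pics/z10.png",cv2.convertScaleAbs(cv2.hconcat(out),alpha=1.5))
E
```

```text
8.1167 [0.53784252 0.07872756 0.11844087] [-179.59550496    0.17960897   77.07010711] [ 0.38713058  0.37567933 -0.16013871]
```

View pics/z10.png

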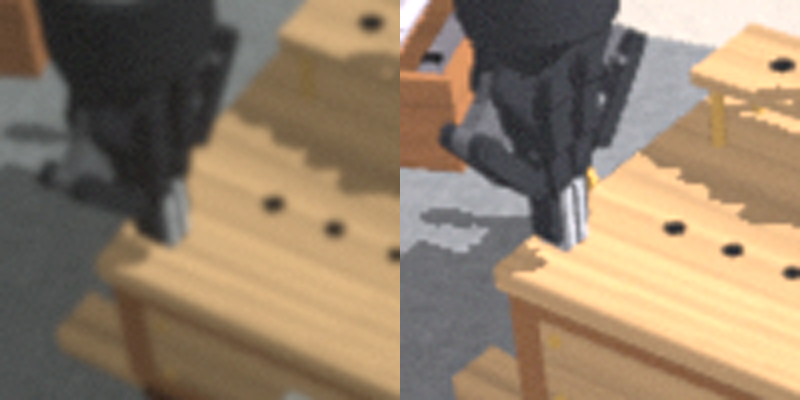

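```bash
python3 - <<'E'
from h import *
S,D=imaging.calibration("scene"),imaging.calibration("side")
print(plane(S,180+163/4-.4,130+243/4-.4,.137),plane(D,180+160/4-.4,130+245/4-.4,.137))
E
```

```text
[0.53715775 0.08145331 0.137     ] [0.54271755 0.08436538 0.137     ]
```

Request:
servo_tool:
  moves:
    - [[0,0,0,-0.1,0.2,0.4,0]]

```text
time: 8.3
ee_pos: [0.5402, 0.0785, 0.1158]
tcp_rot: [-179.6, 0.1, 77.2]
wrist_force: [-0.7, -0.2, 0.9]
opening: 0.0002
```

Request:
servo_tool:
  moves:
    - [[0,0,0,0,0,0.3,0]]

```text
time: 8.38
ee_pos: [0.5404, 0.0789, 0.1121]
tcp_rot: [-179.6, 0.2, 77.2]
wrist_force: [0.1, 0.4, -0.9]
opening: -0.0004
```

Request:
servo_tool:
  moves:
    - [[0,0,0,0,0,0.2,0]]

```text
time: 8.47
ee_pos: [0.5405, 0.0793, 0.1096]
tcp_rot: [-179.6, 0.2, 77.2]
wrist_force: [-0.1, -0.1, 0.2]
opening: -0.0001
```

Request:
servo_tool:
  moves:
    - [[0,0,0,0,0,0.15,0]]

```text
time: 8.55
ee_pos: [0.5405, 0.0796, 0.1076]
tcp_rot: [-179.5, 0.2, 77.3]
wrist_force: [-0.9, -0.6, 0.0]
opening: 0.0
```

Request:
servo_tool:
  moves:
    - [[0,0,0,0,0,0.1,0]]

```text
time: 8.63
ee_pos: [0.5404, 0.0799, 0.1062]
tcp_rot: [-179.5, 0.2, 77.3]
wrist_force: [0.3, 0.6, -0.1]
opening: -0.0002
```

Request:
servo_tool:
  moves:
    - [[0,0,0,0,0,0.1,0]]

```text
time: 8.72
ee_pos: [0.5404, 0.08, 0.105]
tcp_rot: [-179.5, 0.2, 77.3]
wrist_force: [0.5, -0.9, 0.0]
opening: 0.0001
```

Request:
servo_tool:
  moves:
    - [[0,0,0,0,0,0.15,0]]

```text
time: 8.8
ee_pos: [0.5405, 0.0801, 0.1036]
tcp_rot: [-179.5, 0.2, 77.3]
wrist_force: [-1.8, 0.6, 13.3]
opening: -0.0001
```

Request:
servo_tool:
  moves:
    - [[0,0,0,0,0,0.15,0]]

```text
time: 8.88
ee_pos: [0.5406, 0.0802, 0.1035]
tcp_rot: [-179.6, 0.2, 77.3]
wrist_force: [-6.8, -0.6, 20.4]
opening: -0.0003
```

Request:
servo_tool:
  moves:
    - [[0,0,0,0,0,0.15,0]]

```text
time: 8.97
ee_pos: [0.5406, 0.0801, 0.1036]
tcp_rot: [-179.7, 0.1, 77.3]
wrist_force: [-5.1, -0.8, 11.6]
opening: -0.0002
```

Request:
servo_tool:
  moves:
    - [[0,0,0,0,-0.04,0.12,0]]

```text
time: 9.05
ee_pos: [0.5406, 0.0801, 0.1037]
tcp_rot: [-179.8, 0.1, 77.3]
wrist_force: [1.1, -1.3, 3.4]
opening: 0.0002
```

```bash
python3 - <<'E'
from h import *
for i in range(1):
    out=[]
    for n in("scene","side"):
        o=bot.get_obs();print(o["time"],o["ee_pos"],o["wrist_force"].round(2))
        im=imaging.camera(n);a=im[110:290,190:400]
        out.append(cv2.resize(a,(400,343),interpolation=cv2.INTER_CUBIC))
cv2.imwrite("pics/z11.png",cv2.convertScaleAbs(cv2.hconcat(out),alpha=1.5))
E
```

```text
9.05 [0.54056323 0.08011728 0.10371284] [ 1.06 -1.26  3.39]
9.1 [0.54059829 0.08011136 0.10363669] [-2.29  0.03  7.04]
```

View pics/z11.png

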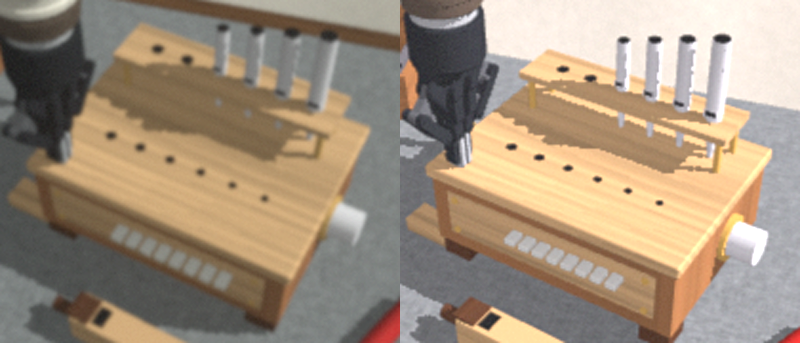

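Request:
servo_tool:
  moves:
    - [[0,0,0,0,0,0.14,0]]

```text
time: 9.23
ee_pos: [0.5407, 0.0801, 0.1036]
tcp_rot: [-179.9, 0.1, 77.3]
wrist_force: [-4.7, 0.9, 10.8]
opening: 0.0001
```

```bash
python3 - <<'E'
from h import *
for n in("scene","side"):
    o=bot.get_obs();print(o["time"],o["ee_pos"],o["wrist_force"].round(2))
    im=imaging.camera(n);a=cv2.imread(f"pics/{n}0.png")
    cv2.imwrite(f"pics/end_{n}.png",im)
    for r in [(180,225,240,335),(100,170,295,380),(205,260,245,330),(215,260,315,350)]:
        f=[np.float32(cv2.cvtColor(k,6)[r[0]:r[1],r[2]:r[3]]) for k in(a,im)]
        w=cv2.createHanningWindow(f[0].shape[::-1],cv2.CV_32F)
        print(n,r,cv2.phaseCorrelate(f[0],f[1],w))
o=bot.get_obs();print(o["time"],o["ee_pos"],o["wrist_force"].round(2))
E
```

```text
9.2333 [0.54071185 0.08012796 0.1036322 ] [-4.69  0.86 10.76]
scene (180, 225, 240, 335) ((0.0733036145919641, 0.6657145323515721), 1.0408195358735544)
scene (100, 170, 295, 380) ((0.07217826520204795, -0.08560617147807648), 0.9904264558980495)
scene (205, 260, 245, 330) ((-0.00754119717496593, -0.16676886468970054), 1.062981149178964)
scene (215, 260, 315, 350) ((-0.09028830881663907, 0.42847945948365407), 1.062692739934097)
9.2833 [0.54067162 0.08013213 0.10366186] [-3.19 -0.59  8.74]
side (180, 225, 240, 335) ((0.08792116642236181, 0.5000966365148578), 1.0080291388211426)
side (100, 170, 295, 380) ((0.031033377211649338, 0.015606047632964248), 0.9831502104982918)
side (205, 260, 245, 330) ((0.07632392377507102, -0.027122600954893272), 1.0780663960068315)
side (215, 260, 315, 350) ((0.01903534326159928, 0.6845637787870089), 0.9761218277024634)
9.3333 [0.54069341 0.08010305 0.10361455] [-4.12 -1.09  8.24]
```

```bash
python3 - <<'E'
from h import *
for n in("scene","side"):
    a=cv2.imread(f"pics/{n}0.png");b=cv2.imread(f"pics/end_{n}.png")
    for r in [(200,245,208,235),(222,248,245,285),(240,272,290,338)]:
        t=cv2.cvtColor(a[r[0]:r[1],r[2]:r[3]],6);s=cv2.cvtColor(b[r[0]-6:r[1]+6,r[2]-6:r[3]+6],6)
        k=6;m=cv2.matchTemplate(cv2.resize(s,None,fx=k,fy=k,interpolation=2),cv2.resize(t,None,fx=k,fy=k,interpolation=2),cv2.TM_CCOEFF_NORMED)
        _,v,_,l=cv2.minMaxLoc(m);print(n,r,round(v,3),l[0]/k-6,l[1]/k-6)
z=cv2.hconcat([cv2.resize(cv2.imread(f"pics/{f}.png")[190:260,190:260],(400,400),interpolation=2) for f in("side0","end_side")])
cv2.imwrite("pics/z12.png",cv2.convertScaleAbs(z,alpha=1.5))
E
```

```text
scene (200, 245, 208, 235) 0.986 1.0 0.33333333333333304
scene (222, 248, 245, 285) 0.997 0.0 0.0
scene (240, 272, 290, 338) 0.998 0.0 0.0
side (200, 245, 208, 235) 0.988 0.33333333333333304 0.0
side (222, 248, 245, 285) 0.997 0.0 0.0
side (240, 272, 290, 338) 0.998 0.0 0.0
```

View pics/z12.png

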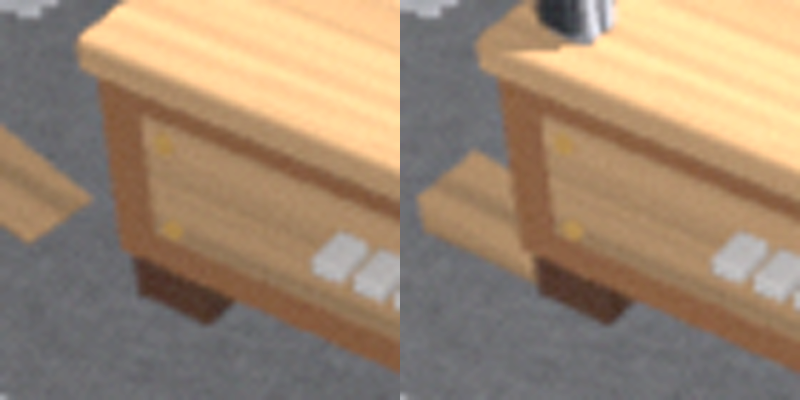

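Request:
servo_tool:
  moves:
    - [[0,0,0,0,-0.02,0.16,0],[0,0,0,0,-0.02,0.16,0]]

```text
time: 9.5
ee_pos: [0.5407, 0.0801, 0.1036]
tcp_rot: [180.0, 0.0, 77.3]
wrist_force: [-4.0, -0.9, 10.0]
opening: -0.0002
```

```bash
python3 - <<'E'
from h import *
for i in range(3):
    o=bot.get_obs();print(o["time"],o["ee_pos"],o["wrist_force"].round(2)); im=imaging.camera("side")
o=bot.get_obs();print(o["time"],o["ee_pos"],o["wrist_force"].round(2),abs(im.astype(int)-cv2.imread("pics/end_side.png")).mean())
if 5<o["wrist_force"][2]<25: print("done",bot.job_done())
E
```

```text
9.5 [0.54074588 0.08013662 0.1036177 ] [-3.98 -0.93 10.04]
9.55 [0.54073739 0.08012439 0.10362915] [-2.37 -0.85  9.58]
9.6 [0.54074183 0.08015611 0.10364179] [-4.24 -1.08 10.28]
9.65 [0.54075282 0.08013514 0.10363015] [-2.85 -0.39  9.99] 1.5029393424036281
the job is handed in; nothing more can be done
done None
```

I pushed the larger plain wedge, thin end first, under the near-left foot with shut fingertips. Then I pressed on the chest top above that foot and handed the job in at about 9.7 s, still pressing with a steady 10 N or so.

**Wedge fit:** The push was light until the wedge met the foot, then rose to about 9.5 N for two steps. That is above the 2–6 N "snug" range but under the roughly 10 N that shoves the chest. The tip went in about 18 mm by my estimate.

**Chest:** Under the press the fingertip did not sink, and I felt no 2 N tipping stage on the way down. Image matching against the start mostly showed shifts of 0 to 0.7 pixel. One patch at the corner, partly over the wedge, showed 1 pixel. I judged level and firmness from these signs only and did not measure the tilt.

**What disagreed:**
- The real fingertips sat about 20–26 mm higher than the reported TCP, so my first approach passed over the wedge without touching it. I found this in the pictures and lowered the tool before pushing.
- Triangulation put the offset at about 20 mm, while the contact height on the chest top suggested about 26 mm. I did not resolve that.
- About 3–4 N of sideways force remained along x during the final press.

The arm never went near the tuning cone, the wooden pipe, the screwdriver or the look-alike wedges.

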